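Nest two pine blanks in the drilling fixture and clamp them with the knurled thumbscrew

ROBOT

A 7-joint arm with a two-finger parallel gripper is mounted at the origin on a cart in front of the work surface, level with it; the furniture and walls round the work are solid. World frame = base frame: x ahead of the robot, y to its left, z up, the work surface at z = 0. Lengths are in mm, angles in rad, forces in N, time in s.
With the tool pointing down it reaches from about 425 to 800 mm from the base axis. Payload 8.3 kg.
Tool frame: the origin (TCP) lies midway between the tips of the shut fingers; the grasp point (between the pads) lies 19 mm behind it (robot.pinch_z is the distance from the TCP to the grasp point, in mm); z points along the fingers, y is the line along which they close (so a half turn about z gives the same grasp; the last joint's range is limited). The gripper opens to 85 mm and grips with 20 to 120 N. Pads are 22 mm wide; open, the fingers measure 114 mm over their backs; the gripper's body (76 mm by 85 mm) begins 54 mm behind the grasp point. The pads swing forward as they close: fully open they stand 13 mm farther back than shut.
Start: joints at [1.151, 0.383, 0.016, 1.37, -0.006, 1.388, -0.046], TCP at [218.334, -585.605, 231.279] pointing down, gripper open.
Joint ranges: [-2.95, 2.95], [-0.25, 2.06], [-1.52, 1.56], [0.18, 2.33], [-1.44, 4.58], [0.02, 2.06], [-3.01, 3.01]. Speed limits (rad/s): [2.39, 2.39, 3.01, 3.01, 3.14, 3.14, 3.14].

INTERFACE

Orientations are given as a rotation vector (axis times angle).
In Python, from plant import robot, viewer gives the robot as it stands (robot), with the cameras (viewer).
- The arm moves only by the shell command python3 drive.py 'ROWS'. ROWS is a JSON list of rows, 1 to 10 of them, each of 7 numbers: a rotation vector rx, ry, rz in rad, then dx, dy, dz in mm, then the finger opening in mm; each row is the pose to reach, as a shift and turn from the pose commanded when the command began, along the tool's axes at that moment; what a row does not reach only later rows make up. A row lasts 1/10 s, in which the tool goes at most 50 mm and 0.15 rad, less where a joint would pass 70% of its speed; a pose out of reach is approached as far as the arm can. The fingers move at their own pace and stop on an object; the grip force is fixed at half the most. Time passes only in rows, so rows that do not move let the fingers close. It prints the time, the measured TCP pose, the force, the opening and the grip force at its end.
- robot.state(): the state, without advancing time (a new reading comes with each control period).
- viewer.camera(name): name is "scene" or "side" or "wrist"; returns the picture (384x512x3 uint8, red, green, blue); there is no depth.
- viewer.get_calibration(name): a dict with "fx", "fy", "cx", "cy" (pixels), "k1" (the pictures are not rectified: a ray, as slopes to the right and down, at radius r is drawn at 1 + k1 r^2 times it, then the intrinsics apply), "world_to_cam" (4x4, takes a point from world to camera coordinates). Camera axes: x right, y up, looking along -z (the intrinsics and any distortion apply to the point x, -y, -z); pixel columns grow to the right and rows downward; lengths in mm; the calibration is good to about 2 mm. A picture is of the moment at which its call begins: read the wrist's pose just before it. get_calibration takes no time and is no camera call; for the wrist camera it gives the pose at the moment of the call.
- robot.hand_in(): hands the job in; it is judged then, once.
The state is a dict: "time": time; "qpos": joint angles; "dq": joint speeds; "joint_efforts": joint torques, N m; "position": TCP position; "tcp_rot": TCP orientation; "wrist_force": force on the tool from outside, world axes, zero at the start; "moment": the same for the moment, N m; "grip_width": finger opening in mm; "gripper_force": force on a finger pad.
Only numpy, scipy, OpenCV 4.12 (cv2) and the standard library are available. Lean on these libraries where they do the work, as an engineer would, in place of code of your own. Each camera call takes 0.05 s, during which the arm holds its last target. There are 200 camera calls.

TASK

Set up the drilling fixture: push the pine blank nearer the side fence fully home against the side fence and the rear stop, then push the other blank fully home against the first one and the rear stop. Then turn the knurled thumbscrew clockwise until the pressure bar has seated on both blanks and the screw turns clearly stiffer than before, and stop there: snug holds them, turning on would dent the soft pine. Leave the things round the fixture alone.

Things in the scene. Friction and masses are not known exactly. Their poses are not given: they have to be found in the camera images.
- fixture: Fixture base, fixed to the bench: aluminium plate 270 x 262 x 12 mm (x, y, z) with a steel side fence and rear stop screwed on top. Origin: underside centre of the plate; z up, +x towards the rear stop, +y towards the side fence. The blanks slide on the plate's top (z = 12 mm).
- side_fence (a point): Middle of the lower edge of the side fence's working face: (-27.5, 85, 12) mm in the fixture frame, axes as the fixture's. The face looks to -y, is 175 mm long in x and 20 mm high.
- rear_stop (a point): Middle of the lower edge of the rear stop's working face: (75, -14, 12) mm in the fixture frame, axes as the fixture's. The face looks to -x, is 226 mm long in y and 22 mm high.
- corner (a point): The datum corner: where the planes of the two working faces meet the plate's top, (75, 85, 12) mm in the fixture frame, axes as the fixture's. A blank's upper edge stands 8 to 10 mm above fence and stop.
- clamp_frame: Green cast overarm fixed behind the rear stop; origin and axes as the fixture's. Column x 95 to 131 mm; arm and crosshead over the blanks, x 13 to 131, y -6 to 86, z 76 to 97 (brass bush to 99). Below the crosshead the screw carries a steel pressure bar (26 x 84 x 12 mm, across both blanks, centred under the screw) on disc springs, 3 to 12 mm above the blanks at the start.
- grip_point (a point): Fixed point on the thumbscrew's vertical axis: (30, 40, 128) mm in the fixture frame. The screw's knurled round steel head, diameter 44 mm, height 24 mm, starts with its middle between 3 mm below and 6 mm above this point and sinks 3.2 mm per rad of tightening, to about 9 mm below it when snug. Fingertips must stay above the bush (z = 99 mm in that frame).
- bush (a point): Top of the threaded bush, on the screw's axis: (30, 40, 99) mm in the fixture frame. Quick thread, 20 mm per turn, clockwise from above tightens; nylon patch: 0.35 N m friction throughout, so it stays as left. Start unknown: runs free for 1.0 to 3.7 rad until the bar seats, then torque rises 0.3 N m per rad. Snug: 0.15 to 0.3 N m above free running; 0.4 above dents the pine.
- blank_a: Pine blank 160 x 45 x 30 mm, 0.14 kg, loose on the plate, the one nearer the side fence. Origin: its underside centre; its own y axis runs along its 160 mm length, which lies roughly along the fixture's x. Home: one long side flat on the side fence, far end on the rear stop.
- blank_b: Second pine blank, the same size, the one farther from the side fence, at least 45 mm of free plate between the two at the start. Origin: its underside centre; its own y axis runs along its length. Home: one long side flat against the first blank, far end on the rear stop.
- try_square: Try square with a dark wooden stock, 100 x 158 x 16 mm, lying loose on the bench; bystander. Origin: underside centre.
- oil_bottle: Yellow oil bottle with a black cap, 52 x 74 x 127 mm, standing loose on the bench; bystander. Origin: underside centre.
- sanding_block: Brown cork sanding block, 61 x 101 x 28 mm, lying loose on the bench; bystander. Origin: underside centre.

How it is judged (in metres and radians):
On the way, in this order (a step that is already met when the one before it is completed fails the run):
1. the first blank is home against the side fence and the rear stop, before any clamping (x of blank_a in the frame of corner above -0.082 m and y of blank_a in the frame of corner between -0.025 and -0.02 m and z of blank_a in the frame of corner below 0.004 m and angle between the y axis of blank_a and the x axis of fixture, either way round below 0.025 rad and contact force between clamp_frame and blank_a below 1 N and contact force between clamp_frame and blank_b below 1 N), for 0.2 s.
2. the second blank is home against the first and the rear stop, the first still home, before any clamping (all of step 1 and x of blank_b in the frame of corner above -0.082 m and y of blank_b in the frame of corner between -0.0705 and -0.065 m and z of blank_b in the frame of corner below 0.004 m and angle between the y axis of blank_b and the x axis of fixture, either way round below 0.025 rad), for 0.2 s.
3. the thumbscrew is tightened: the pressure bar bears on both blanks with more than 15 N each, both still home (x of each of blank_a, blank_b in the frame of corner above -0.082 m and y of blank_a in the frame of corner between -0.025 and -0.02 m and z of each of blank_a, blank_b in the frame of corner below 0.004 m and angle between the y axis of each of blank_a, blank_b and the x axis of fixture, either way round below 0.025 rad and y of blank_b in the frame of corner between -0.0705 and -0.065 m and contact force between clamp_frame and blank_a above 15 N and contact force between clamp_frame and blank_b above 15 N), for 0.2 s.
At the end, for the whole second after the job is handed in: Both blanks lie flat on the plate, within 2 mm of the rear stop; the first within 2.5 mm of the side fence, the second within 3 mm of its place against the first, both square to the fixture within 0.025 rad and at rest; the pressure bar bears on each with more than 15 N (and never more than 65 N) (all of step 3 and linear speed of each of blank_a, blank_b below 0.01 m/s); the robot touches nothing.
It fails at once if a blank is dented: the pressure bar bears on it with more than 65 N (contact force between clamp_frame and blank_a above 65 N or contact force between clamp_frame and blank_b above 65 N).
It fails at once if a thing beside the fixture is moved by more than 20 mm (distance of any of try_square, oil_bottle, sanding_block from where it was at the start of the episode above 0.02 m).
It also fails if it takes over 72 s, if anything falls off the work surface, if the arm or the gripper's body presses on something with over 40 N, if the wrist force passes 120 N, or if a joint passes its speed limit or range.

## Working session

There is one attempt and no reset: what is moved stays moved. The work goes in short steps, Python scripts to look and compute and a shell command to move; the robot and the scene stay as the last step left them, time stands still between calls to the robot, and variables do not carry over. Pictures are saved under pics/ and viewed, at most 10 in all, crops included, and the job is handed in when it is done.

```bash
ls; mkdir -p pics; python3 - <<'E'
from plant import robot, viewer
import cv2
s=robot.state();print(s)
for n in("scene","side"):
    im=viewer.camera(n);cv2.imwrite(f"pics/{n}0.png",cv2.resize(im[:,:,::-1],(800,600),interpolation=cv2.INTER_CUBIC));print(viewer.get_calibration(n))
E
```

```text
drive.py
pics
plant.py
{'time': 0.0, 'qpos': array([ 1.15108759,  0.3842393 ,  0.01635168,  1.37117447, -0.00627199,
        1.38820863, -0.04648249]), 'dq': array([ 6.25447610e-04,  1.34375541e-03,  5.50632326e-05,  5.52265396e-04,
        7.54759217e-04,  7.38539408e-04, -9.93221920e-04]), 'joint_efforts': array([-6.84382339e-04, -6.27600789e+01,  8.43699519e-01, -3.71822155e+01,
        1.64489192e-02,  1.42565652e-02,  3.56696398e-05]), 'position': array([ 218.15972887, -585.13953412,  230.26879822]), 'tcp_rot': array([-3.08979256e+00, -5.57326682e-01,  6.37808943e-04]), 'wrist_force': array([ 0.45441438, -0.51748899,  0.27814141]), 'moment': array([-0.05448163,  0.01267618, -0.0099531 ]), 'gripper_force': 0.0, 'grip_width': 85.8201039787523}
{'fx': 393.61549094241644, 'fy': 393.61549094241644, 'cx': 255.59625479487244, 'cy': 191.90953323907283, 'k1': -0.04691169765511351, 'world_to_cam': array([[-5.31943704e-01, -8.46669431e-01,  1.36663986e-02,
         2.64756483e+02],
       [ 6.13437487e-01, -3.74183359e-01,  6.95471971e-01,
        -4.34862091e+02],
       [-5.83721119e-01,  3.78335418e-01,  7.18423251e-01,
        -9.78257879e+02],
       [ 0.00000000e+00,  0.00000000e+00,  0.00000000e+00,
         1.00000000e+00]])}
{'fx': 370.72262274140604, 'fy': 370.72262274140604, 'cx': 255.7395991517847, 'cy': 192.60929537023793, 'k1': -0.013706721364658513, 'world_to_cam': array([[-2.60212252e-03,  9.99868383e-01, -1.60139346e-02,
         7.45065348e+01],
       [-8.22019497e-01,  6.98052285e-03,  5.69416559e-01,
         3.96211606e+02],
       [ 5.69453400e-01,  1.46454581e-02,  8.21893141e-01,
        -1.52489345e+03],
       [ 0.00000000e+00,  0.00000000e+00,  0.00000000e+00,
         1.00000000e+00]])}
```

View pics/scene0.png

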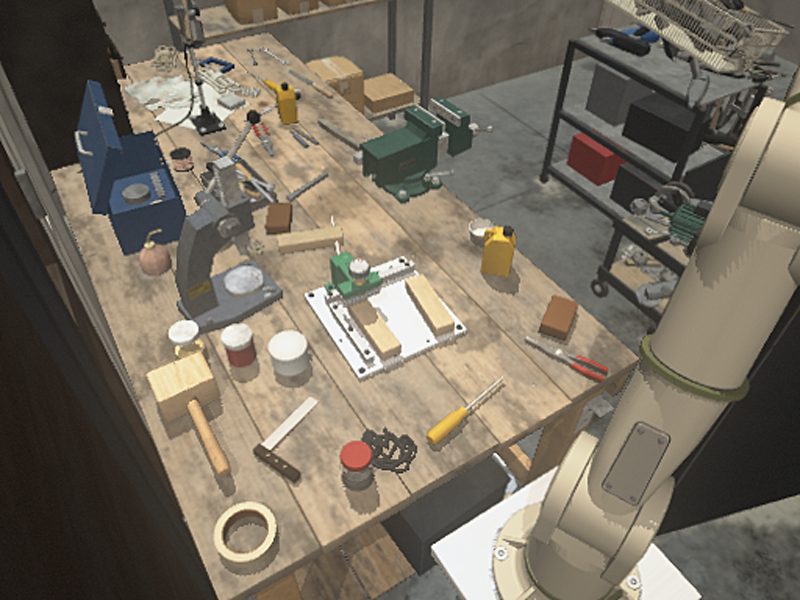

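View pics/side0.png

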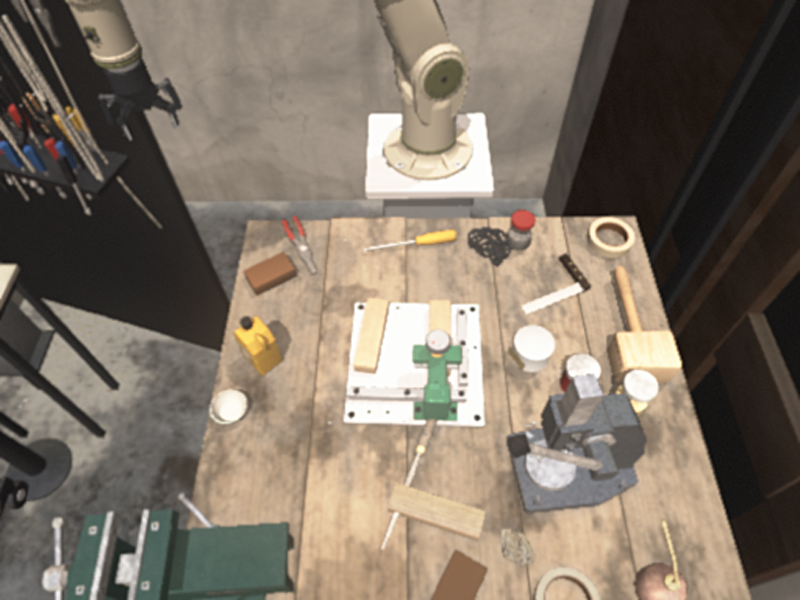

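```bash
python3 - <<'E'
from plant import robot, viewer
import cv2,numpy as np
a=viewer.camera("scene")[:,:,::-1];b=viewer.camera("side")[:,:,::-1]
# scene crop cols190-305 rows155-245 ; side crop cols 215-315 rows185-275
A=cv2.resize(a[155:245,190:305],None,fx=6.9,fy=6.6,interpolation=cv2.INTER_CUBIC)
A=cv2.resize(a[158:243,190:303],None,fx=7,fy=7,interpolation=cv2.INTER_CUBIC)
B=cv2.resize(b[187:272,212:325],None,fx=7,fy=7,interpolation=cv2.INTER_CUBIC)
cv2.imwrite("pics/sc1.png",A);cv2.imwrite("pics/si1.png",B);print(A.shape)
E
```

```text
(595, 791, 3)
```

View pics/sc1.png

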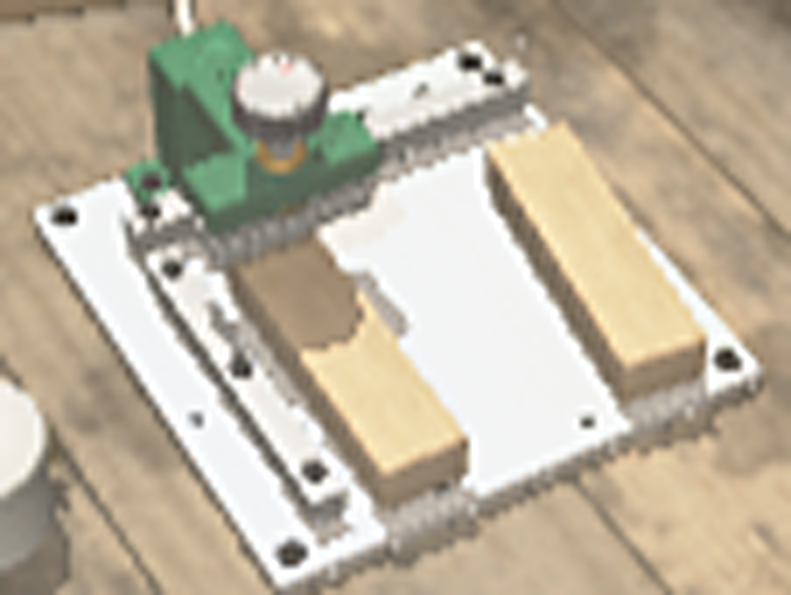

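View pics/si1.png

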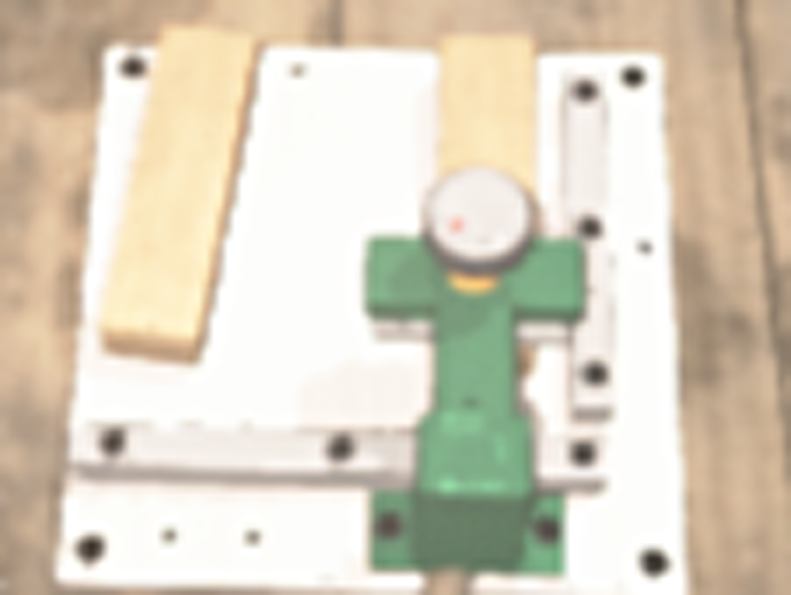

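```bash
cat >h.py <<'E'
import numpy as np
from plant import robot, viewer
from scipy.optimize import least_squares
from scipy.spatial.transform import Rotation as R
def proj(n,P,c=None):
    c=c or viewer.get_calibration(n);T=c["world_to_cam"]
    q=np.atleast_2d(P)@T[:3,:3].T+T[:3,3]
    s=np.c_[q[:,0],-q[:,1]]/-q[:,2:]
    s*=1+c["k1"]*(s**2).sum(1,keepdims=True)
    return s*[c["fx"],c["fy"]]+[c["cx"],c["cy"]]
def unproj(n,uv,z,guess=(550,0),c=None):
    c=c or viewer.get_calibration(n)
    return least_squares(lambda p:(proj(n,[p[0],p[1],z],c)[0]-uv),guess,x_scale=100).x
def crop(uv,off,k=7): return (np.array(uv,float)+.5)/k-.5+off
def fw(F,p): # fixture->world
    c,s=np.cos(F[2]),np.sin(F[2]);p=np.atleast_2d(p)
    return np.c_[F[0]+c*p[:,0]-s*p[:,1],F[1]+s*p[:,0]+c*p[:,1],p[:,2]]
E
python3 - <<'E'
from h import *
S=lambda l:crop(l,[212,187]);C=lambda l:crop(l,[190,158])
k=np.array([[-135,-131,12],[-135,131,12],[135,131,12],[135,-131,12]])
us=S([(105,47),(662,55),(687,588),(55,580)]);uc=C([(762,370),(280,582),(38,213),(540,105)])
for u in us: print('side',unproj('side',u,12).round(1))
for u in uc: print('scene',unproj('scene',u,12).round(1))
f=lambda F:np.r_[(proj('side',fw(F,k))-us).ravel(),(proj('scene',fw(F,k))-uc).ravel()]
for g in (0,): 
    r=least_squares(f,[550,-80,g],x_scale=[10,10,.1],loss='soft_l1');print(r.x,r.fun.reshape(-1,2).round(1).tolist())
F=r.x
inv=lambda p:(lambda d:np.array([np.cos(F[2])*d[0]+np.sin(F[2])*d[1],-np.sin(F[2])*d[0]+np.cos(F[2])*d[1]]).round(1))(p-F[:2])
for n,o,l in(('side',S,[('Bf-',(165,28)),('Bf+',(258,38)),('Br+',(200,345)),('Br-',(103,332)),('Af-',(440,37)),('Af+',(537,37))]),('scene',C,[('Br+',(487,152)),('Br-',(567,122)),('Bf-',(705,340)),('Bf+',(625,366)),('Af+',(383,472)),('Af-',(465,438)),('Ar+',(232,263)),('Ar-',(310,235))])):
    for nm,u in l: p=unproj(n,o(u),42);print(n,nm,p.round(1),inv(p))
print('head top z~',[ (n,unproj(n,o(u),140).round(1),inv(unproj(n,o(u),140))) for n,o,u in(('side',S,(478,215)),('scene',C,(281,85)))])
E
```

```text
side [ 491.6 -170.4]
side [498.5  94.2]
side [766.8  84.7]
side [ 762.2 -178.6]
scene [ 492.5 -166.3]
scene [503.3  92.7]
scene [768.2  82.7]
scene [ 703.1 -177.2]
[ 6.29872328e+02 -4.26287773e+01 -3.60780412e-02] [[0.5, -0.3], [-0.3, 0.3], [-0.4, 0.9], [0.1, -0.7], [1.0, 0.2], [0.4, 0.9], [-0.3, -0.1], [-8.0, -9.0]]
side Bf- [ 501.8 -139.6] [-124.5 -101.5]
side Bf+ [507.9 -96.2] [-120.  -58.]
side Br+ [ 667.9 -118.9] [ 40.7 -74.8]
side Br- [ 661.4 -160.8] [  35.7 -117. ]
side Af- [508. -12.] [-122.9   26.3]
side Af+ [508.4  32.9] [-124.1   71.1]
scene Br+ [ 661.9 -117.2] [ 34.7 -73.3]
scene Br- [ 659.2 -163.5] [  33.7 -119.7]
scene Bf- [ 501.8 -136.5] [-124.6  -98.4]
scene Bf+ [508.  -95.2] [-119.9  -56.9]
scene Af+ [512.4  33.4] [-120.2   71.7]
scene Af- [510.   -8.5] [-121.    29.7]
scene Ar+ [661.   28.7] [28.6 72.4]
scene Ar- [657.8 -12.7] [26.8 30.9]
head top z~ [('side', array([662.6,  -3.4]), array([31.3, 40.4])), ('scene', array([664.3,  -4. ]), array([33. , 39.9]))]
```

```bash
cat >>h.py <<'E'
F=np.array([629.9,-42.6,-0.036])
def inv(p):
    d=np.array(p)-np.r_[F[:2],0];c,s=np.cos(F[2]),np.sin(F[2])
    return np.array([c*d[0]+s*d[1],-s*d[0]+c*d[1],d[2]])
def where():
    s=robot.state();Rm=R.from_rotvec(s["tcp_rot"]).as_matrix()
    yaw=np.arctan2(Rm[1,0],Rm[0,0])-F[2]
    print("t",round(s["time"],2),"tcp fix",inv(s["position"]).round(1),"yaw",round(yaw,3),"tilt",Rm[:2,2].round(3),"q7",s["qpos"][6].round(2),"F",s["wrist_force"].round(1),"M",s["moment"].round(2),"w",round(s["grip_width"],1))
    return s,Rm
def to(*targets):
    s,Rm=where()
    for x,y,z,yaw in targets:
        w=fw(F,[x,y,z])[0];a=yaw+F[2]
        Rt=np.array([[np.cos(a),np.sin(a),0],[np.sin(a),-np.cos(a),0],[0,0,-1]])
        print((x,y,z,yaw),"rv",R.from_matrix(Rm.T@Rt).as_rotvec().round(3),"d",(Rm.T@(w-s["position"])).round(1))
E
python3 - <<'E'
from h import *
print('bottle base',unproj('side',[268/1.5625,370/1.5625],0),unproj('scene',[497/1.5625,275/1.5625],0),'cap',unproj('side',[246/1.5625,322/1.5625],127))
to((-150,50,200,0),(-42,0,200,0))
E
```

```text
bottle base [ 647.64979768 -336.86120044] [ 599.30788064 -337.08914019] cap [ 614.54461435 -356.45145992]
t 0.2 tcp fix [-391.8 -557.2  230.7] yaw 0.393 tilt [-0.     0.001] q7 -0.05 F [0.8 0.4 0.9] M [-0.01 -0.05  0.02] w 85.5
(-150, 50, 200, 0) rv [-0.001  0.     0.393] d [ 455.9 -468.3   31.2]
(-42, 0, 200, 0) rv [-0.001  0.     0.393] d [ 536.5 -380.8   31.1]
```

```bash
G='[0,0,0.393,536,-381,31,0]'; python3 drive.py '[[0,0,0.393,536,-381,31,0],[0,0,0.393,536,-381,31,0],[0,0,0.393,536,-381,31,0],[0,0,0.393,536,-381,31,0],[0,0,0.393,536,-381,31,0],[0,0,0.393,536,-381,31,0],[0,0,0.393,536,-381,31,0],[0,0,0.393,536,-381,31,0],[0,0,0.393,536,-381,31,0],[0,0,0.393,536,-381,31,0]]'
python3 -c "
from h import *
to((-42,0,100,0))"
```

```text
time: 1.2
position: [498.4, -172.1, 207.9]
tcp_rot: [3.141, -0.057, 0.001]
wrist_force: [1.6, -1.0, 0.8]
grip_width: 0.2
gripper_force: 0.0
t 1.2 tcp fix [-126.8 -134.1  207.9] yaw -0.0 tilt [ 0. -0.] q7 -1.38 F [ 1.6 -1.   0.8] M [-0.02 -0.05  0.02] w 0.2
(-42, 0, 100, 0) rv [ 0. -0. -0.] d [  84.7 -134.2  107.9]
```

```bash
python3 drive.py '[[0,0,0,40,-65,30,0],[0,0,0,62,-98,70,0],[0,0,0,85,-134,108,0],[0,0,0,85,-134,108,0],[0,0,0,85,-134,108,0]]'
python3 - <<'E'
from h import *
import cv2
to((-42,0,24,0),(-42,25,24,0))
c=viewer.get_calibration("wrist");im=viewer.camera("wrist")[:,:,::-1]
cv2.imwrite("pics/w0.png",im)
E
```

```text
time: 1.7
position: [586.2, -36.5, 94.9]
tcp_rot: [-3.137, 0.045, 0.011]
wrist_force: [0.2, 0.5, -0.4]
grip_width: -0.0
gripper_force: 0.0
t 1.7 tcp fix [-43.9   4.5  94.9] yaw 0.007 tilt [-0.007  0.004] q7 -1.7 F [ 0.2  0.5 -0.4] M [ 0.05 -0.    0.01] w -0.0
(-42, 0, 24, 0) rv [-0.004  0.007  0.007] d [ 2.3  4.8 70.9]
(-42, 25, 24, 0) rv [-0.004  0.007  0.007] d [  2.5 -20.2  71. ]
```

View pics/w0.png

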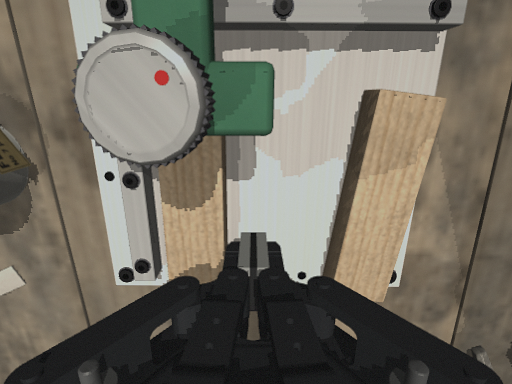

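```bash
python3 drive.py '[[0,0,0,2,5,35,0],[0,0,0,2,5,71,0],[0,0,0,2,5,71,0],[0,0,0,2,-2,71,0],[0,0,0,2,-6,71,0],[0,0,0,2,-9,71,0],[0,0,0,2,-12,71,0],[0,0,0,2,-15,71,0],[0,0,0,2,-17,71,0],[0,0,0,2,-19,71,0]]'
python3 -c "
from h import *
where()"
python3 drive.py '[[0,0,0,0,-1,0,0],[0,0,0,0,-2,0,0]]'
```

```text
time: 2.75
position: [590.5, -24.9, 29.3]
tcp_rot: [3.14, -0.058, 0.001]
wrist_force: [0.1, -3.7, 3.0]
grip_width: 0.3
gripper_force: 1.6
t 2.75 tcp fix [-40.   16.3  29.3] yaw -0.001 tilt [ 0.001 -0.001] q7 -1.76 F [ 0.1 -3.7  3. ] M [-0.65  0.04 -0.01] w 0.3
time: 2.95
position: [590.4, -22.4, 29.0]
tcp_rot: [3.141, -0.057, 0.0]
wrist_force: [1.0, -3.3, 2.9]
grip_width: -0.1
gripper_force: 1.5
```

```bash
python3 drive.py '[[0,0,0,0,-2,2,0],[0,0,0,0,-4,4,0],[0,0,0,0,-6,4,0],[0,0,0,0,-7,4,0],[0,0,0,0,-7,4,0]]'
python3 -c "
from h import *
where()"

```

```text
time: 3.45
position: [590.1, -14.2, 24.5]
tcp_rot: [-3.14, 0.055, 0.001]
wrist_force: [-0.1, -0.1, -0.2]
grip_width: 0.0
gripper_force: 0.0
t 3.45 tcp fix [-40.8  26.9  24.5] yaw 0.001 tilt [-0.001  0.001] q7 -1.78 F [-0.1 -0.1 -0.2] M [0.   0.07 0.01] w 0.0
```

```bash
python3 drive.py '[[0,0,0,0,-1,0,0],[0,0,0,0,-2,0,0],[0,0,0,0,-3,0,0],[0,0,0,0,-4,0,0]]'
python3 - <<'E'
from h import *
import cv2
where()
a=viewer.camera("scene")[158:243,190:303,::-1]
cv2.imwrite("pics/sc2.png",cv2.resize(a,None,fx=5,fy=5,interpolation=cv2.INTER_CUBIC))
E
```

```text
time: 3.85
position: [590.4, -13.6, 24.8]
tcp_rot: [3.138, -0.06, -0.001]
wrist_force: [-1.1, -9.8, 0.2]
grip_width: -0.6
gripper_force: 4.6
t 3.85 tcp fix [-40.5  27.6  24.8] yaw -0.002 tilt [-0.001 -0.003] q7 -1.79 F [-1.1 -9.8  0.2] M [-1.91  0.17  0.01] w -0.6
```

View pics/sc2.png

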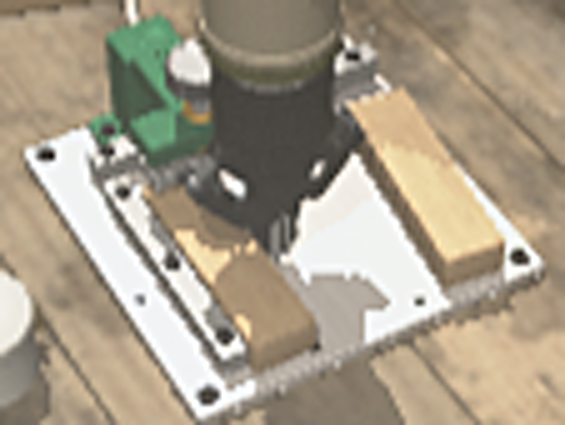

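```bash
python3 drive.py '[[0,0,0,0,10,0,0],[0,0,0,0,10,-45,0],[0,0,0,-40,10,-60,0],[0,0,0,-80,-10,-60,0],[0,0,0,-115,-32,-60,0],[0,0,0,-115,-32,-60,0],[0,0,0,-115,-32,-30,0],[0,0,0,-115,-32,0,0],[0,0,0,-115,-32,0,0]]'
python3 -c "
from h import *
to((-133,62,24,0),(-96,62,24,0))"

```

```text
time: 4.8
position: [474.2, 25.0, 22.0]
tcp_rot: [-3.141, 0.056, 0.009]
wrist_force: [-0.0, 0.6, 0.2]
grip_width: 0.4
gripper_force: 0.0
t 4.8 tcp fix [-158.1   61.9   22. ] yaw 0.0 tilt [-0.006  0.   ] q7 -1.85 F [-0.   0.6  0.2] M [ 0.04  0.04 -0.03] w 0.4
(-133, 62, 24, 0) rv [-0.     0.006  0.   ] d [25.1 -0.  -2.1]
(-96, 62, 24, 0) rv [-0.     0.006  0.   ] d [62.1 -0.  -2.4]
```

```bash
python3 drive.py '[[0,0,0,10,0,-2,0],[0,0,0,20,0,-2,0],[0,0,0,25,0,-2,0],[0,0,0,30,0,-2,0],[0,0,0,35,0,-2,0],[0,0,0,40,0,-2,0],[0,0,0,44,0,-2,0],[0,0,0,48,0,-2,0],[0,0,0,52,0,-2,0],[0,0,0,54,0,-2,0]]'
python3 -c "
from h import *
where()"
python3 drive.py '[[0,0,0,2,0,0,0],[0,0,0,4,0,0,0],[0,0,0,5,0,0,0]]'
python3 -c "
from h import *
where()"

```

```text
time: 5.8
position: [531.3, 23.1, 26.8]
tcp_rot: [-3.141, 0.057, -0.0]
wrist_force: [-2.6, -0.0, 1.7]
grip_width: 0.1
gripper_force: 1.3
t 5.8 tcp fix [-100.9   62.1   26.8] yaw -0.0 tilt [0. 0.] q7 -1.85 F [-2.6 -0.   1.7] M [0.02 0.51 0.01] w 0.1
time: 6.1
position: [536.0, 22.9, 26.8]
tcp_rot: [-3.141, 0.057, -0.0]
wrist_force: [-1.2, -0.1, 0.9]
grip_width: -0.2
gripper_force: 1.0
t 6.1 tcp fix [-96.2  62.1  26.8] yaw -0.0 tilt [0. 0.] q7 -1.85 F [-1.2 -0.1  0.9] M [ 0.01  0.37 -0.04] w -0.2
```

```bash
python3 drive.py '[[0,0,0,1,0,2,0],[0,0,0,2,0,2,0],[0,0,0,3,0,2,0],[0,0,0,4,0,2,0],[0,0,0,4,0,2,0]]'
python3 -c "
from h import *
where()"

```

```text
time: 6.6
position: [539.6, 22.7, 24.8]
tcp_rot: [3.141, -0.057, -0.001]
wrist_force: [-1.8, 0.5, 0.4]
grip_width: -0.2
gripper_force: 1.2
t 6.6 tcp fix [-92.6  62.1  24.8] yaw -0.0 tilt [-0.001 -0.   ] q7 -1.85 F [-1.8  0.5  0.4] M [-0.04  0.52 -0.02] w -0.2
```

```bash
python3 drive.py '[[0,0,0,1,0,0,0],[0,0,0,2,0,0,0],[0,0,0,3,0,0,0],[0,0,0,4,0,0,0],[0,0,0,4,0,0,0]]'
python3 - <<'E'
from h import *
import cv2
where()
n="side";k=fw(F,[[-85,40,42],[-85,85,42],[75,85,34]]);print(proj(n,k).round(1),((proj(n,k)-[230,187]+.5)*8-.5).round())
a=viewer.camera(n)[187:260,230:325,::-1]
cv2.imwrite("pics/si2.png",cv2.resize(a,None,fx=8,fy=8,interpolation=cv2.INTER_CUBIC))
E
```

```text
time: 7.1
position: [539.6, 22.8, 24.3]
tcp_rot: [3.14, -0.056, -0.013]
wrist_force: [-18.7, 0.2, 13.9]
grip_width: -0.1
gripper_force: 9.6
t 7.1 tcp fix [-92.6  62.1  24.3] yaw 0.0 tilt [-0.008 -0.001] q7 -1.85 F [-18.7   0.2  13.9] M [-0.02  3.92  0.04] w -0.1
[[278.6 201.7]
 [292.8 202.1]
 [293.6 248.9]] [[393. 121.]
 [506. 124.]
 [512. 499.]]
```

View pics/si2.png

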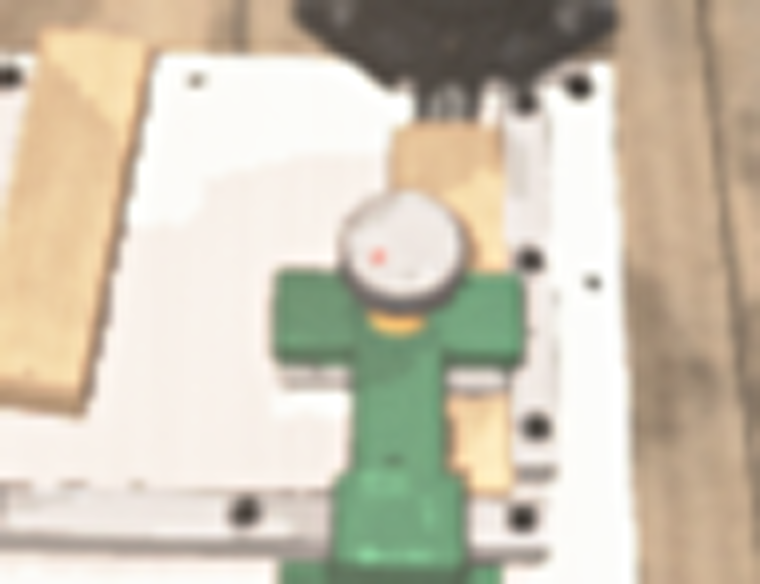

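```bash
python3 drive.py '[[0,0,0,-20,0,0,0],[0,0,0,-25,0,-45,0],[0,0,0,-20,40,-70,0],[0,0,0,0,85,-75,0],[0,0,0,20,127,-75,0],[0,0,0,40,170,-75,0],[0,0,0,45,205,-75,0],[0,0,0,45,205,-75,0],[0,0,0,45,205,-35,0],[0,0,0,45,205,0,0]]'
python3 -c "
from h import *
to((-43,-123,24,0),(-43,-17,24,0))"

```

```text
time: 8.15
position: [582.6, -184.2, 24.9]
tcp_rot: [3.14, -0.058, 0.006]
wrist_force: [-0.1, 0.7, -0.3]
grip_width: -0.0
gripper_force: 0.0
t 8.15 tcp fix [ -42.1 -143.2   24.9] yaw -0.001 tilt [ 0.004 -0.001] q7 -1.47 F [-0.1  0.7 -0.3] M [ 0.05  0.04 -0.03] w -0.0
(-43, -123, 24, 0) rv [ 0.001 -0.004 -0.001] d [ -0.9 -20.2   0.9]
(-43, -17, 24, 0) rv [ 0.001 -0.004 -0.001] d [  -1.  -126.2    0.8]
```

```bash
python3 drive.py '[[0,0,0,-1,-10,1,0],[0,0,0,-1,-18,1,0],[0,0,0,-1,-24,1,0],[0,0,0,-1,-30,1,0],[0,0,0,-1,-37,1,0],[0,0,0,-1,-44,1,0],[0,0,0,-1,-51,1,0],[0,0,0,-1,-58,1,0],[0,0,0,-1,-65,1,0],[0,0,0,-1,-70,1,0]]'
python3 - <<'E'
from h import *
import cv2
to((-43,-30,24,0),(-43,-17,24,0))
a=viewer.camera("side")[180:260,212:325,::-1]
cv2.imwrite("pics/si3.png",cv2.resize(a,None,fx=6,fy=6,interpolation=cv2.INTER_CUBIC))
E
```

```text
time: 9.15
position: [582.9, -112.9, 23.9]
tcp_rot: [-3.141, 0.056, 0.0]
wrist_force: [-0.7, -0.7, -0.3]
grip_width: -0.1
gripper_force: 0.4
t 9.15 tcp fix [-44.4 -72.   23.9] yaw 0.0 tilt [-0.  0.] q7 -1.59 F [-0.7 -0.7 -0.3] M [-0.13  0.05 -0.01] w -0.1
(-43, -30, 24, 0) rv [-0.  0.  0.] d [  1.4 -42.   -0.1]
(-43, -17, 24, 0) rv [-0.  0.  0.] d [  1.4 -55.   -0.1]
```

View pics/si3.png

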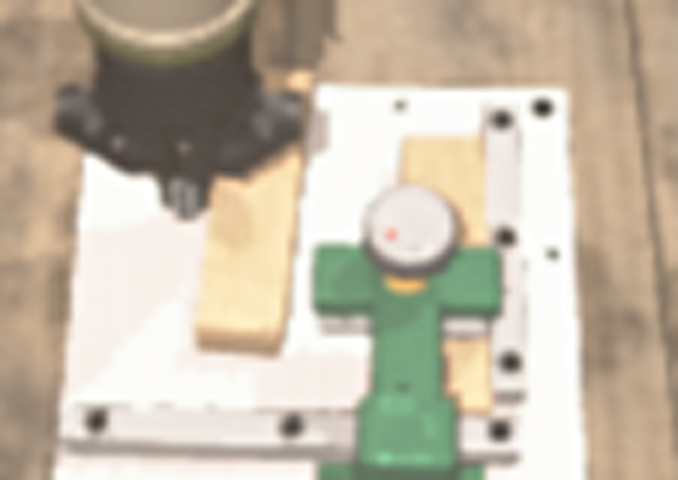

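```bash
python3 drive.py '[[0,0,0,0,-7,0,0],[0,0,0,0,-14,0,0],[0,0,0,0,-21,0,0],[0,0,0,0,-28,0,0],[0,0,0,0,-35,0,0],[0,0,0,0,-40,0,0],[0,0,0,0,-44,0,0],[0,0,0,0,-48,0,0],[0,0,0,0,-50,0,0],[0,0,0,0,-51,0,0]]'
python3 -c "
from h import *
where()"
python3 drive.py '[[0,0,0,0,-2,0,0],[0,0,0,0,-3,0,0],[0,0,0,0,-4,0,0]]'
python3 -c "
from h import *
where()"
```

```text
time: 10.2
position: [584.8, -62.7, 23.9]
tcp_rot: [-3.141, 0.057, -0.0]
wrist_force: [-0.4, -0.9, -0.7]
grip_width: -0.3
gripper_force: 0.3
t 10.2 tcp fix [-44.4 -21.7  23.9] yaw -0.0 tilt [0. 0.] q7 -1.68 F [-0.4 -0.9 -0.7] M [-0.14  0.02  0.02] w -0.3
time: 10.5
position: [585.0, -59.2, 23.9]
tcp_rot: [3.141, -0.057, 0.001]
wrist_force: [2.4, -1.9, -0.9]
grip_width: 0.2
gripper_force: 1.0
t 10.5 tcp fix [-44.3 -18.2  23.9] yaw -0.0 tilt [ 0. -0.] q7 -1.69 F [ 2.4 -1.9 -0.9] M [-0.48 -0.26  0.01] w 0.2
```

```bash
python3 drive.py '[[0,0,0,0,-1,0,0],[0,0,0,0,-2,0,0],[0,0,0,0,-3,0,0],[0,0,0,0,-4,0,0],[0,0,0,0,-4,0,0]]'
python3 -c "
from h import *
where()"
```

```text
time: 11.0
position: [585.7, -58.5, 24.3]
tcp_rot: [3.138, -0.062, 0.002]
wrist_force: [3.2, -9.5, 1.1]
grip_width: -0.1
gripper_force: 4.7
t 11.0 tcp fix [-43.6 -17.5  24.3] yaw -0.003 tilt [ 0.002 -0.004] q7 -1.7 F [ 3.2 -9.5  1.1] M [-2.   -0.52 -0.06] w -0.1
```

```bash
python3 drive.py '[[0,0,0,0,12,0,0],[0,0,0,0,12,-45,0],[0,0,0,-40,12,-60,0],[0,0,0,-80,-10,-60,0],[0,0,0,-115,-30,-60,0],[0,0,0,-115,-30,-60,0],[0,0,0,-115,-30,-30,0],[0,0,0,-115,-30,0,0],[0,0,0,-115,-30,0,0]]'
python3 -c "
from h import *
to((-135,18,24,0),(-93,18,24,0))"

```

```text
time: 11.9
position: [468.3, -20.7, 20.9]
tcp_rot: [-3.14, 0.056, 0.01]
wrist_force: [-0.0, -0.9, -0.1]
grip_width: 0.2
gripper_force: 0.0
t 11.9 tcp fix [-162.2   16.    20.9] yaw 0.0 tilt [-0.006  0.001] q7 -1.74 F [-0.  -0.9 -0.1] M [ 0.06  0.03 -0.04] w 0.2
(-135, 18, 24, 0) rv [-0.001  0.006  0.   ] d [27.2 -2.  -3.3]
(-93, 18, 24, 0) rv [-0.001  0.006  0.   ] d [69.2 -2.  -3.6]
```

```bash
python3 drive.py '[[0,0,0,12,-2,-1,0],[0,0,0,22,-2,-1,0],[0,0,0,28,-2,-1,0],[0,0,0,34,-2,-1,0],[0,0,0,40,-2,-1,0],[0,0,0,46,-2,-1,0],[0,0,0,51,-2,-1,0],[0,0,0,55,-2,-1,0],[0,0,0,59,-2,-1,0],[0,0,0,62,-2,-1,0]]'
python3 -c "
from h import *
where()"
python3 drive.py '[[0,0,0,2,0,0,0],[0,0,0,4,0,0,0],[0,0,0,5,0,0,0],[0,0,0,6,0,0,0]]'
python3 -c "
from h import *
where()"

```

```text
time: 12.9
position: [533.5, -21.0, 24.8]
tcp_rot: [-3.141, 0.057, -0.0]
wrist_force: [-2.3, -0.8, 0.7]
grip_width: 0.4
gripper_force: 0.8
t 12.9 tcp fix [-97.1  18.1  24.8] yaw -0.0 tilt [0. 0.] q7 -1.76 F [-2.3 -0.8  0.7] M [ 0.04  0.3  -0.03] w 0.4
time: 13.3
position: [538.2, -21.2, 24.8]
tcp_rot: [3.141, -0.057, -0.003]
wrist_force: [-8.1, 0.6, 6.1]
grip_width: 0.3
gripper_force: 4.3
t 13.3 tcp fix [-92.4  18.1  24.8] yaw -0.0 tilt [-0.002 -0.   ] q7 -1.76 F [-8.1  0.6  6.1] M [0.05 1.76 0.02] w 0.3
```

```bash
python3 drive.py '[[0,0,0,1,0,0,0],[0,0,0,2,0,0,0],[0,0,0,2,0,0,0],[0,0,0,-30,0,0,0],[0,0,0,-30,0,-40,0],[0,0,0,-30,5,-90,0],[0,0,0,0,5,-130,0],[0,0,0,0,5,-130,0],[0,0,0,0,5,-130,0],[0,0,0,0,5,-130,0]]'
python3 - <<'E'
from h import *
import cv2
to((30,40,200,1.0))
c=viewer.get_calibration("wrist");im=viewer.camera("wrist")[:,:,::-1]
k=[[-85,-5,42],[-85,40,42],[-85,85,42],[-115,85,32],[8,-5,42],[8,85,42]]
for a,b in zip(k,proj("wrist",fw(F,k),c)): print(a,b.round(1), (b*1.5625).round())
cv2.imwrite("pics/w1.png",cv2.resize(im,(800,600),interpolation=cv2.INTER_CUBIC))
E
```

```text
time: 14.3
position: [538.1, -26.2, 153.6]
tcp_rot: [-3.141, 0.057, 0.003]
wrist_force: [-1.0, -0.1, -0.3]
grip_width: -0.1
gripper_force: 0.0
t 14.3 tcp fix [-92.4  13.1 153.6] yaw -0.0 tilt [-0.002  0.   ] q7 -1.7 F [-1.  -0.1 -0.3] M [-0.01  0.   -0.03] w -0.1
(30, 40, 200, 1.0) rv [-0.001  0.002 -1.   ] d [122.3 -26.9 -46.6]
[-85, -5, 42] [271.  179.6] [423. 281.]
[-85, 40, 42] [221.4 179.6] [346. 281.]
[-85, 85, 42] [171.9 179.7] [269. 281.]
[-115, 85, 32] [177.3 206.6] [277. 323.]
[8, -5, 42] [273.1  69.1] [427. 108.]
[8, 85, 42] [162.2  69.3] [253. 108.]
```

View pics/w1.png

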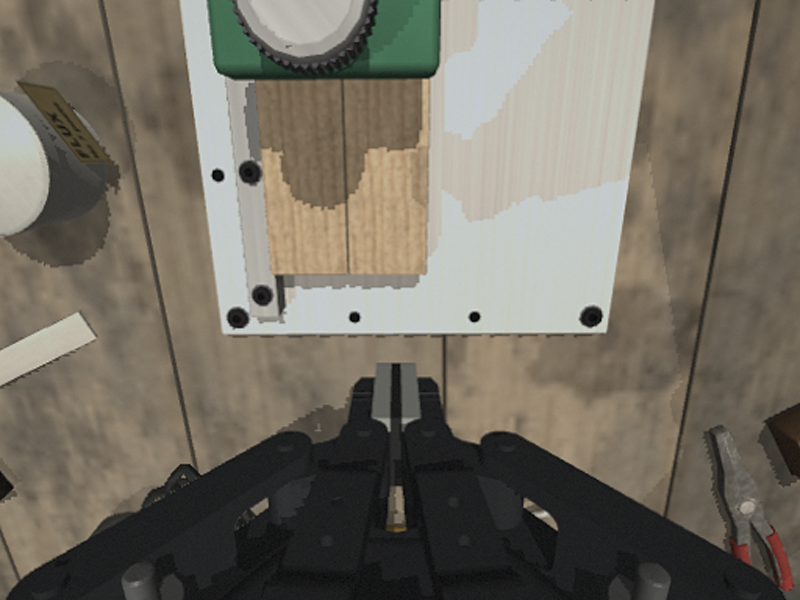

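```bash
cat >look.py <<'E'
from h import *
import cv2,sys
where();c=viewer.get_calibration("wrist");im=viewer.camera("wrist")
g=cv2.cvtColor(im,cv2.COLOR_RGB2GRAY)
k=[[30,40,140],[30,62,140],[-135,-131,12],[-135,131,12]];p=proj("wrist",fw(F,k),c);print("pred",p.round(1).tolist())
r=np.hypot(*(p[1]-p[0]))
h=cv2.HoughCircles(g,cv2.HOUGH_GRADIENT,1,50,param1=120,param2=20,minRadius=int(r*.75),maxRadius=int(r*1.2))
if h is not None:
    for q in h[0][:4]: print("circle",q.round(1),inv(np.r_[unproj("wrist",q[:2],141,c=c),141]).round(1))
cv2.imwrite(sys.argv[1],im[:,:,::-1])
E
python3 drive.py '[[0,0,0,30,-13,-18,85],[0,0,0,62,-27,-36,85],[0,0,0,62,-27,-36,85],[0,0,0,62,-27,-36,85],[0,0,0,62,-27,-36,85]]'
python3 look.py pics/w2.png
python3 drive.py '[[0,0,0,0,0,-40,85],[0,0,0,0,-20,-60,85],[0,0,0,0,-20,-60,85],[0,0,0,0,-20,-60,85]]'
python3 look.py pics/w3.png
```

```text
time: 14.85
position: [600.5, -2.0, 189.2]
tcp_rot: [3.141, -0.057, -0.005]
wrist_force: [-0.2, -0.3, 0.9]
grip_width: 72.2
gripper_force: 0.0
t 14.85 tcp fix [-30.8  39.5 189.2] yaw -0.0 tilt [-0.003 -0.   ] q7 -1.76 F [-0.2 -0.3  0.9] M [ 0.04 -0.05 -0.02] w 72.2
pred [[249.5, 126.0], [215.5, 126.1], [388.4, 251.4], [177.9, 251.8]]
circle [251.5 119.5  31.6] [ 34.2  38.7 141. ]
circle [ 60.5 171.5  37.1] [  0.2 168.1 141. ]
time: 15.3
position: [602.1, 18.4, 250.6]
tcp_rot: [3.141, -0.056, -0.0]
wrist_force: [-0.4, -0.6, -0.5]
grip_width: 85.1
gripper_force: 0.0
t 15.3 tcp fix [-30.   59.9 250.6] yaw 0.0 tilt [-0. -0.] q7 -1.78 F [-0.4 -0.6 -0.5] M [-0.04 -0.02 -0.08] w 85.1
pred [[274.3, 120.5], [248.4, 120.5], [383.5, 231.0], [202.4, 231.2]]
circle [275.5 115.5  23.5] [ 34.2  39.2 141. ]
circle [110.5 157.5  29.3] [ -1.5 183.6 141. ]
circle [ 23.5 105.5  29.3] [ 42.7 250.4 141. ]
```

```bash
python3 drive.py '[[0,0,-0.15,10,30,20,85],[0,0,-0.3,20,60,40,85],[0,0,-0.45,30,73,61,85],[0,0,-0.6,30,73,61,85],[0,0,-0.75,30,73,61,85],[0,0,-0.9,30,73,61,85],[0,0,-1,30,73,61,85],[0,0,-1,30,73,61,85],[0,0,-1,30,73,61,85]]'
python3 look.py pics/w4.png; python3 -c "
from h import *
to((34,39,165,1.0),(34,39,107,1.0))"
python3 - <<'E'
import cv2
g=cv2.imread('pics/w2.png')
for c in (270,300,330): print(c,[int(v) for v in g[238:262,c].mean(1)])
E
```

```text
time: 16.25
position: [629.2, -56.5, 188.6]
tcp_rot: [-2.786, -1.45, 0.003]
wrist_force: [-0.0, 0.0, -0.0]
grip_width: 84.9
gripper_force: 0.0
t 16.25 tcp fix [ -0.2 -13.9 188.6] yaw 0.996 tilt [-0.002 -0.   ] q7 -0.72 F [-0.  0. -0.] M [-0.05 -0.01  0.03] w 84.9
pred [[245.3, 122.6], [225.8, 92.3], [214.8, 296.6], [74.9, 125.7]]
circle [251.5 119.5  31.9] [ 34.4  39.5 141. ]
t 16.3 tcp fix [  0.  -13.6 189. ] yaw 0.996 tilt [-0.002 -0.   ] q7 -0.72 F [0.1 0.1 0.9] M [ 0.03 -0.02  0.02] w 85.2
(34, 39, 165, 1.0) rv [-0.001  0.001 -0.004] d [62.7 -0.1 23.9]
(34, 39, 107, 1.0) rv [-0.001  0.001 -0.004] d [62.7  0.  81.9]
270 [201, 201, 200, 201, 201, 201, 200, 201, 203, 207, 138, 120, 93, 80, 81, 82, 81, 83, 82, 82, 82, 83, 84, 84]
300 [201, 200, 202, 200, 201, 202, 201, 201, 203, 209, 127, 51, 44, 45, 44, 44, 46, 47, 49, 48, 54, 55, 56, 55]
330 [207, 134, 85, 88, 62, 31, 23, 22, 25, 26, 28, 18, 12, 19, 20, 14, 16, 14, 19, 13, 17, 13, 15, 14]
```

```bash
sed -i 's/^F=np.array.*/F=np.array([634.1,-43.6,-0.036])/' h.py
python3 drive.py '[[0,0,-0.15,20,0,0,85],[0,0,-0.3,40,0,0,85],[0,0,-0.45,63,0,0,85],[0,0,-0.6,63,0,0,85],[0,0,-0.75,63,0,0,85],[0,0,-0.9,63,0,0,85],[0,0,-1.05,63,0,0,85],[0,0,-1.2,63,0,0,85],[0,0,-1.35,63,0,0,85],[0,0,-1.5,63,0,0,85]]'
python3 drive.py '[[0,0,-0.15,0,0,0,85],[0,0,-0.3,0,0,0,85],[0,0,-0.45,0,0,0,85],[0,0,-0.6,0,0,0,85],[0,0,-0.75,0,0,0,85],[0,0,-0.9,0,0,0,85],[0,0,-1.05,0,0,0,85],[0,0,-1.2,0,0,0,85],[0,0,-1.35,0,0,0,85],[0,0,-1.5,0,0,0,85]]'
python3 drive.py '[[0,0,-0.15,0,0,0,85],[0,0,-0.3,0,0,0,85],[0,0,-0.3,0,0,0,85]]'
python3 -c "
from h import *
s,Rm=where()
print('d to head',Rm.T@(fw(F,[30,40,108])[0]-s['position']))"
```

```text
time: 17.3
position: [665.8, -4.1, 189.5]
tcp_rot: [-1.039, -2.964, 0.001]
wrist_force: [0.3, 0.7, -0.3]
grip_width: 85.0
gripper_force: 0.0
time: 18.3
position: [665.8, -4.1, 189.4]
tcp_rot: [1.261, -2.877, 0.0]
wrist_force: [-0.5, -0.2, -0.6]
grip_width: 85.3
gripper_force: 0.0
time: 18.6
position: [665.8, -4.1, 189.2]
tcp_rot: [1.672, -2.659, -0.001]
wrist_force: [0.3, 0.8, -0.1]
grip_width: 85.3
gripper_force: 0.0
t 18.6 tcp fix [ 30.2  40.6 189.2] yaw -1.983 tilt [-0.001  0.   ] q7 2.26 F [ 0.3  0.8 -0.1] M [-0.04  0.02  0.  ] w 85.3
d to head [ 0.64073931 -0.09446469 81.21324417]
```

```bash
python3 drive.py '[[0,0,0,0.5,0,30,85],[0,0,0,0.5,0,55,85],[0,0,0,0.5,0,75,85],[0,0,0,0.5,0,81,85],[0,0,0,0.5,0,81,85]]'
python3 -c "
from h import *
where()"
python3 drive.py '[[0,0,0,0,0,0,40],[0,0,0,0,0,0,40],[0,0,0,0,0,0,40],[0,0,0,0,0,0,40],[0,0,0,0,0,0,40],[0,0,0,0,0,0,40]]'
python3 -c "
from h import *
where()"
```

```text
time: 19.1
position: [665.2, -4.5, 108.0]
tcp_rot: [1.667, -2.661, -0.001]
wrist_force: [0.4, 0.6, 0.7]
grip_width: 85.2
gripper_force: 0.0
t 19.1 tcp fix [ 29.7  40.2 108. ] yaw -1.987 tilt [-0.002 -0.   ] q7 2.22 F [0.4 0.6 0.7] M [0.03 0.01 0.  ] w 85.2
time: 19.7
position: [665.7, -3.5, 110.5]
tcp_rot: [-1.672, 2.659, -0.0]
wrist_force: [-5.5, 0.4, 7.0]
grip_width: 42.8
gripper_force: 60.3
t 19.7 tcp fix [ 30.1  41.2 110.5] yaw -1.983 tilt [0.001 0.   ] q7 2.22 F [-5.5  0.4  7. ] M [ 0.02  0.89 -0.06] w 42.8
```

```bash
python3 drive.py '[[0,0,0.1,0,0,0.3,40],[0,0,0.2,0,0,0.6,40],[0,0,0.3,0,0,1,40],[0,0,0.4,0,0,1.3,40],[0,0,0.5,0,0,1.6,40]]'
python3 -c "
from h import *
where()"
python3 drive.py '[[0,0,0.1,0,0,0.3,40],[0,0,0.2,0,0,0.6,40],[0,0,0.3,0,0,1,40]]'
python3 -c "
from h import *
where()"
```

```text
time: 20.2
position: [665.4, -3.5, 108.9]
tcp_rot: [-0.957, 2.992, -0.0]
wrist_force: [-6.0, 0.9, 7.7]
grip_width: 42.8
gripper_force: 60.7
t 20.2 tcp fix [ 29.8  41.2 108.9] yaw -2.486 tilt [ 0. -0.] q7 1.75 F [-6.   0.9  7.7] M [-0.21  1.26  0.34] w 42.8
time: 20.5
position: [665.2, -3.5, 107.9]
tcp_rot: [0.499, -3.101, 0.0]
wrist_force: [-7.6, -0.1, 8.4]
grip_width: 43.2
gripper_force: 60.8
t 20.5 tcp fix [ 29.7  41.2 107.9] yaw -2.786 tilt [-0. -0.] q7 1.48 F [-7.6 -0.1  8.4] M [-0.34  1.49  0.37] w 43.2
```

```bash
python3 drive.py '[[0,0,0.1,1.4,0.5,-0.5,40],[0,0,0.2,1.4,0.5,-0.4,40],[0,0,0.3,1.4,0.5,0,40]]'
python3 -c "
from h import *
where()"
python3 drive.py '[[0,0,0.1,0,0,0.3,40],[0,0,0.2,0,0,0.6,40],[0,0,0.3,0,0,1,40]]'
python3 -c "
from h import *
where()"
```

```text
time: 20.8
position: [664.3, -3.6, 107.1]
tcp_rot: [-0.03, 3.141, 0.0]
wrist_force: [-0.9, 0.1, 1.1]
grip_width: 42.8
gripper_force: 61.3
t 20.8 tcp fix [ 28.8  41.1 107.1] yaw -3.086 tilt [0.001 0.   ] q7 1.2 F [-0.9  0.1  1.1] M [-0.12  0.25  0.32] w 42.8
time: 21.1
position: [664.2, -3.3, 106.1]
tcp_rot: [0.439, 3.11, 0.001]
wrist_force: [-2.0, 1.9, 2.4]
grip_width: 42.7
gripper_force: 61.4
t 21.1 tcp fix [ 28.6  41.3 106.1] yaw 2.897 tilt [0. 0.] q7 0.93 F [-2.   1.9  2.4] M [-0.16  0.55  0.37] w 42.7
```

```bash
python3 drive.py '[[0,0,0.1,0,0,0.3,40],[0,0,0.2,0,0,0.5,40],[0,0,0.3,0,0,0.8,40]]' >/dev/null
python3 -c "
from h import *
where()"
python3 drive.py '[[0,0,0.1,0,0,0.3,40],[0,0,0.2,0,0,0.6,40],[0,0,0.3,0,0,1,40]]' >/dev/null
python3 -c "
from h import *
where()"
```

```text
t 21.4 tcp fix [ 28.4  41.5 105.1] yaw 2.597 tilt [0.    0.001] q7 0.65 F [-2.5  3.   1.9] M [0.03 0.65 0.31] w 42.5
t 21.7 tcp fix [ 28.3  41.8 104.2] yaw 2.297 tilt [-0.     0.001] q7 0.38 F [-2.8  3.1  1.8] M [0.12 0.84 0.38] w 42.6
```

```bash
python3 drive.py '[[0,0,0.1,0,0,0.3,40],[0,0,0.2,0,0,0.5,40],[0,0,0.3,0,0,0.9,40]]' >/dev/null
python3 -c "
from h import *
where()"
python3 drive.py '[[0,0,0.1,0,0,0.3,40],[0,0,0.2,0,0,0.6,40],[0,0,0.3,0,0,0.9,40]]' >/dev/null
python3 -c "
from h import *
where()"
```

```text
t 22.0 tcp fix [ 28.3  42.1 103.2] yaw 1.998 tilt [-0.     0.001] q7 0.1 F [-1.6  2.5  2.9] M [0.37 0.82 0.32] w 42.5
t 22.3 tcp fix [ 28.3  42.4 102.3] yaw 1.698 tilt [-0.     0.002] q7 -0.18 F [-1.5  2.8  1.2] M [0.63 0.76 0.36] w 42.5
```

```bash
python3 drive.py '[[0,0,0.1,0,0,0.3,40],[0,0,0.2,0,0,0.6,40],[0,0,0.3,0,0,0.9,40]]' >/dev/null
python3 -c "
from h import *
where()"
python3 drive.py '[[0,0,0.1,0,0,0.3,40],[0,0,0.2,0,0,0.6,40],[0,0,0.2,0,0,0.6,40]]' >/dev/null
python3 -c "
from h import *
where()"
```

```text
t 22.6 tcp fix [ 28.5  42.7 101.4] yaw 1.398 tilt [0.    0.002] q7 -0.45 F [0.  3.5 1.4] M [0.88 0.54 0.37] w 42.4
t 22.9 tcp fix [ 28.6  42.7 100.8] yaw 1.2 tilt [0.001 0.002] q7 -0.63 F [-0.8  4.8  0.8] M [ 1.26  0.6  -0.18] w 42.4
```

```bash
python3 drive.py '[[0,0,0.1,0.7,-0.3,0.3,40],[0,0,0.2,0.7,-0.3,0.6,40],[0,0,0.3,0.7,-0.3,0.9,40]]' >/dev/null
python3 -c "
from h import *
where()"
python3 drive.py '[[0,0,0.1,0,0,0.3,40],[0,0,0.2,0,0,0.6,40]]' >/dev/null
python3 -c "
from h import *
where()"
```

```text
t 23.2 tcp fix [ 28.9  43.  100. ] yaw 0.901 tilt [0.001 0.002] q7 -0.91 F [0.6 3.7 2.3] M [1.14 0.32 0.56] w 42.7
t 23.4 tcp fix [29.1 43.1 99.5] yaw 0.701 tilt [0.001 0.002] q7 -1.1 F [1.8 3.2 0.8] M [1.23 0.11 0.57] w 42.5
```

```bash
python3 drive.py '[[0,0,0.06,0,0,0.2,40]]' >/dev/null
python3 -c "
from h import *
where()"
python3 drive.py '[[0,0,0.06,0,0,0,85],[0,0,0.06,0,0,0,85],[0,0,0.06,0,0,0,85],[0,0,0.06,0,0,0,85],[0,0,0.06,0,0,0,85]]'
```

```text
t 23.5 tcp fix [29.2 43.1 99.3] yaw 0.641 tilt [0.002 0.002] q7 -1.15 F [1.5 3.2 0.8] M [1.24 0.09 0.58] w 42.6
time: 24.0
position: [664.3, -3.6, 98.5]
tcp_rot: [-3.026, -0.846, -0.0]
wrist_force: [-0.5, -0.2, 0.3]
grip_width: 85.4
gripper_force: 0.0
```

```bash
python3 drive.py '[[0,0,0,0,0,-30,85],[0,0,0,0,0,-70,85],[0,0,0,0,0,-110,85],[0,0,0,-40,0,-130,85],[0,0,0,-90,0,-130,85],[0,0,0,-130,0,-130,85],[0,0,0,-130,0,-130,85],[0,0,0,-130,0,-130,85]]'
python3 - <<'E'
from h import *
import cv2
where()
a=cv2.resize(viewer.camera("wrist")[:,:,::-1],(512,384));b=viewer.camera("scene")[158:243,190:303,::-1]
b=cv2.resize(b,(288,217),interpolation=cv2.INTER_CUBIC);o=np.zeros((384,800,3),np.uint8);o[:,:512]=a;o[:217,512:]=b
cv2.imwrite("pics/end.png",o)
E
```

```text
time: 24.8
position: [552.6, -71.6, 229.1]
tcp_rot: [3.026, 0.842, 0.001]
wrist_force: [-0.0, 1.5, 0.8]
grip_width: 85.0
gripper_force: 0.0
t 24.8 tcp fix [-80.4 -30.9 229.1] yaw 0.579 tilt [ 0.001 -0.001] q7 -1.03 F [-0.   1.5  0.8] M [ 0.02  0.01 -0.01] w 85.0
```

View pics/end.png

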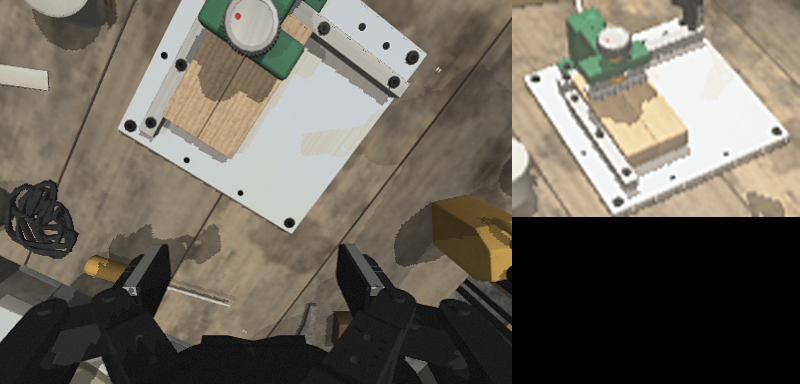

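The picture shows both blanks still flush side by side: front edges in line from about (165,125) to (230,160), against the fence, with the bar down on them. The arm is clear.

```bash
python3 -c "
from plant import robot, viewer
print(robot.hand_in())"
```

```text
the job is handed in; nothing more can be done
None
```

The job is handed in: both blanks were pushed home against the fence, the stop and each other. The thumbscrew was turned about 3.7 rad to roughly 0.23 N m above free running, within the snug range, at 24.8 s. No verdict was returned, and the bar force on each blank could not be read directly.

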